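Hook the brass nut out from under the drying rack

TASK

A brass hex nut has slid under the wire drying rack, where the gripper cannot get at it. Take up the red-handled hook, draw the brass nut out with it through the free side of the rack, opposite the wooden board drying on top, without touching the nut with the gripper while it is still under there, lay the hook down flat on the bench, then pick up the nut and put it in the blue tray.

Things in the scene. Friction and masses are not known exactly. Their poses are not given: they have to be found in the camera images.
- hook: Loose flat L-shaped hook, 0.1 kg. Red square handle 24 wide, 24 high, from x=-85 to 33 mm of its frame; then an aluminium bar 6 wide, 10 high along +x to x=235; there a side arm, 6 thick, 10 high, spans x=229 to 235, y=3 to 58 (to +y). All undersides in one plane, on the bench. Origin: underside, mid-width of handle, a good place to grip; balance point 40-60 mm ahead of it. z up.
- brass_nut: Loose yellow brass hex nut lying flat on the bench, 32 mm across flats, 37 over corners, 18 thick, bore 20, 80 g. Origin: centre of underside; x is square to a pair of flats, z up. Starts under the rack, 70-110 mm inside its open edge. A like grey steel nut, not wanted, lies 90-140 mm from it along the rack's y.
- rack: Fixed wire rack on 4 thin corner legs: grid 240 mm (x) by 300 (y), 6 mm wires along x every 30 mm, 71 mm free height below, top at 77. A wooden board 20 mm thick lies on it at x=32 to 118 mm. The open edge to draw the nut out by is at x=-120 mm, free bench in front of it. Origin: on the bench below the grid's centre; +x leads inwards from the open edge, z up.
- tray: Fixed open blue plastic tray, 100 mm (its x) by 120 mm (its y) outside, walls 4 mm thick and 28 mm high, floor 4 mm thick. Origin: centre of its underside, on the bench; z up.

How it is judged:
On the way, in this order (a step that is already met when the one before it is completed fails the run):
1. the held hook touches the brass nut while the nut is still under the rack (contact force between the fingers and hook above 1 N and contact force between hook and brass_nut above 0.05 N and x of brass_nut in the frame of rack above -0.1 m), for 0.05 s.
2. the brass nut is out in front of the rack's open edge, clear of it by 10 mm or more (its centre 30 mm or more outside) (x of brass_nut in the frame of rack below -0.15 m and height (world z) of brass_nut below 0.02 m), for 0.1 s.
At the end, for the whole second after the job is handed in: The brass nut rests inside the blue tray (its centre within the tray's inner walls, its origin less than 27 mm above the tray's underside), and the hook lies flat on the bench (origin less than 12 mm above it, tilted less than 10 degrees), both released and at rest (slower than 0.02 m/s) (x of brass_nut in the frame of tray between -0.046 and 0.046 m and y of brass_nut in the frame of tray between -0.056 and 0.056 m and z of brass_nut in the frame of tray below 0.027 m and linear speed of each of brass_nut, hook below 0.02 m/s and height (world z) of hook below 0.012 m and angle between hook's own z axis and vertical below 0.17 rad); the robot touches nothing.
It fails at once if the gripper touches the brass nut while its centre is still under the rack (contact force between the fingers and brass_nut above 0.3 N and x of brass_nut in the frame of rack above -0.12 m).
It also fails if it takes over 67 s, if anything falls off the work surface, if the arm or the gripper's body presses on something with over 40 N, if the wrist force passes 120 N, or if a joint passes its speed limit or range.

ROBOT

A 7-joint arm with a two-finger parallel gripper is mounted at the origin on the work surface. World frame = base frame: x ahead of the robot, y to its left, z up, the work surface at z = 0. Lengths are in m, angles in rad, forces in N, time in s.
With the tool pointing down it reaches from about 0.425 to 0.875 m from the base axis. Payload 4.7 kg.
Tool frame: the origin (TCP) lies at the very end of the fingers, on their centre line; the grasp point (between the pads) lies 19 mm behind it; z points along the fingers, y is the line along which they close (so a half turn about z gives the same grasp; the last joint's range is limited). The gripper opens to 87 mm and grips with 3 to 60 N. Pads are 19 mm wide; open, the fingers measure 117 mm over their backs; the gripper's body (75 mm by 190 mm) begins 51 mm behind the grasp point.
Start: joints at [-1.301, 0.321, -0.07, 1.45, 0.023, 1.371, -0.057], TCP at [0.164, 0.629, 0.199] pointing down, gripper open.
Joint ranges: [-2.86, 2.86], [-0.3, 2.09], [-1.38, 1.24], [0.06, 2.45], [-1.56, 4.7], [0.09, 2.05], [-2.69, 2.69]. Speed limits (rad/s): [2.57, 2.57, 3.14, 3.14, 3.14, 3.14, 3.14].

INTERFACE

Orientations are given as a rotation vector (axis times angle).
In Python, from bench import get_state, get_image, get_calibration, close_job gives the robot as it stands.
- The arm moves only by the shell command python3 -m crank 'ROWS' [FORCE]. ROWS is JSON, a list of rows, each a list of 5 numbers: the opening, from 0 (shut) to 1 (fully open), then the shift along the world's x, y, z in units of 0.2 m (1.0 is 0.2 m), then the turn about the world's z in units of 2 pi rad (1.0 is 2 pi rad). A call has 1 to 5 rows; each row is the pose to reach, as a shift and turn from the pose commanded when the call began, turning the shorter way round; what a row does not reach only later rows make up. A row lasts 1/8 s, in which the tool goes at most 62.5 mm and 10.7 degrees, less where a joint would pass 70% of its speed; a pose out of reach is approached as far as the arm can. A call with a number of a shift or a turn outside -1 to 1 is refused whole. A call with a gripper value outside its range is refused whole. The fingers move at their own pace and stop on an object; FORCE is the grip in N (left out, the last holds). Time passes only in rows, so rows that repeat a pose let the fingers close. It gives the time, the measured TCP pose, the force, the opening and the grip force at its end, in the units of the state.
- get_state(): the state, without advancing time (a new reading comes with each control period).
- get_image(name): name is "side" or "top"; returns the picture (400x640x3 uint8, red, green, blue); there is no depth.
- get_calibration(name): a dict with "fovy" (degrees; the focal length in pixels is half the picture's height over the tangent of half this angle, whatever the lens; pixels are square), "cx", "cy" (the principal point, pixels), "R" (3x3) and "t" (3): a world point X has camera coordinates R X + t. Camera axes: x right, y down, z forward; pixel columns grow to the right and rows downward; lengths in m; the calibration is good to about 2 mm. A picture is of the moment at which its call begins. get_calibration takes no time and is no camera call.
- close_job(): hands the job in; it is judged then, once.
The state is a dict: "time": time; "joint_positions": joint angles; "qd": joint speeds; "joint_torque": joint torques, N m; "position": TCP position; "tool_rot": TCP orientation; "ft_force": force on the tool from outside, world axes, zero at the start; "torque": the same for the moment, N m; "grip_width": opening from 0.0 (shut) to 1.0 (fully open); "grip_force": force on a finger pad.
Only numpy, scipy, OpenCV 4.12 (cv2) and the standard library are available. Lean on these libraries where they do the work, as an engineer would, in place of code of your own. Each camera call takes 0.05 s, during which the arm holds its last target. There are 200 camera calls.

## Working session

There is one attempt and no reset: what is moved stays moved. The work goes in short steps, Python scripts to look and compute and a shell command to move; the robot and the scene stay as the last step left them, time stands still between calls to the robot, and variables do not carry over. Pictures are saved under pics/ and viewed, at most 10 in all, crops included, and the job is handed in when it is done.

```bash
mkdir -p pics; ls
python3 - <<'E'
from bench import *
import cv2,numpy as np
for n in("side","top"):
    im=get_image(n); cv2.imwrite(f"pics/{n}0.png",im[:,:,::-1])
    c=get_calibration(n);print(n,c["fovy"],c["cx"],c["cy"],np.round(c["R"],3).tolist(),np.round(c["t"],3).tolist(), list(c))
s=get_state();print(s)
E
```

```text
pics
side 55.5358020679311 318.5628373803856 200.61072661471098 [[-0.887, -0.461, -0.015], [-0.34, 0.677, -0.653], [0.311, -0.574, -0.757]] [0.484, 0.215, 0.727] ['fovy', 'cx', 'cy', 'R', 't']
top 45.981972335061364 318.719522490912 204.10062381072026 [[0.007, -1.0, 0.006], [-0.993, -0.008, -0.115], [0.115, -0.006, -0.993]] [-0.016, 0.543, 1.119] ['fovy', 'cx', 'cy', 'R', 't']
{'time': 0.1, 'joint_positions': array([-1.30089267,  0.32174686, -0.07007287,  1.45155386,  0.02260464,
        1.37082898, -0.05686868]), 'qd': array([-0.00041288, -0.00268982, -0.00101703, -0.00189876, -0.0005081 ,
        0.00023076,  0.00035033]), 'joint_torque': array([ 1.93065516e-04, -4.92569339e+01, -4.05326849e-01, -3.13397670e+01,
       -6.39583077e-02,  3.95391241e-02,  7.57368252e-05]), 'position': array([0.16438506, 0.62830379, 0.19827172]), 'tool_rot': array([-4.00629159e-01, -3.11582039e+00,  2.74308494e-03]), 'ft_force': array([ 0.75274307, -0.71308519, -0.45078011]), 'torque': array([-0.00608002, -0.04140467,  0.09191232]), 'grip_force': 0.0, 'grip_width': 0.9997115534742702}
```

View pics/top0.png

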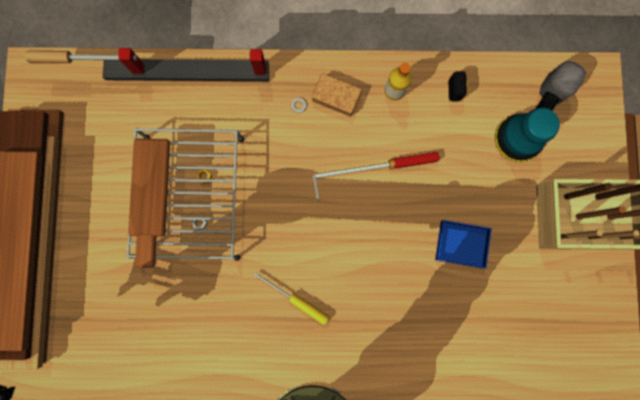

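View pics/side0.png

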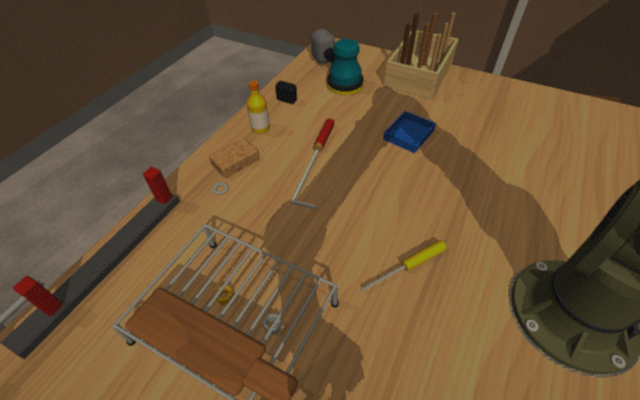

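The top view shows the hook's red handle at about (415,160), its bar running left to (316,177), and its side arm pointing down to (318,197). The brass nut is at (206,175) under the rack and the steel nut at (199,223). The rack's open edge is at u≈237 and the tray is at (463,244). In the side view the brass nut is at (226,294), the handle at (325,133) and the tray at (410,131).

```bash
cat > h.py <<'E'
from bench import *
import cv2,numpy as np
def ray(n,u,v,z):
    c=get_calibration(n);f=200/np.tan(np.radians(c["fovy"])/2);R=np.array(c["R"]);t=np.array(c["t"])
    C=-R.T@t;d=R.T@np.array([(u-c["cx"])/f,(v-c["cy"])/f,1]);return C+d*(z-C[2])/d[2]
def mask(im,lo,hi,box):
    h=cv2.cvtColor(im,cv2.COLOR_RGB2HSV);m=cv2.inRange(h,np.array(lo),np.array(hi));k=np.zeros_like(m)
    a,b,c,d=box;k[b:d,a:c]=m[b:d,a:c];return k
def big(m):
    cs,_=cv2.findContours(m,cv2.RETR_EXTERNAL,cv2.CHAIN_APPROX_NONE);return max(cs,key=cv2.contourArea)
E
python3 - <<'E'
from h import *
np.set_printoptions(precision=4,suppress=True)
T=get_image("top");S=get_image("side")
def red(im,b):return mask(im,(0,170,60),(6,255,255),b)|mask(im,(172,170,60),(180,255,255),b)
for n,im,b in(("top",T,(370,140,450,180)),("side",S,(300,110,345,165))):
    r=cv2.minAreaRect(big(red(im,b)));p=cv2.boxPoints(r);print(n,"red",r)
    print(ray(n,*r[0],.02),[ray(n,*q,.024)[:2] for q in p])
for n,im,b in(("top",T,(420,200,510,280)),("side",S,(370,100,450,160))):
    c=big(mask(im,(105,120,30),(125,255,255),b));r=cv2.minAreaRect(c);print(n,"tray",r);print(ray(n,*r[0],.028),[ray(n,*q,.028)[:2] for q in cv2.boxPoints(r)])
for n,im,b in(("top",T,(190,160,225,190)),("side",S,(210,280,245,310))):
    m=mask(im,(20,150,60),(32,255,255),b);q=np.argwhere(m);print(n,"brass",len(q),q.min(0),q.max(0),q.mean(0)); u,v=(q.min(0)+q.max(0))[::-1]/2;print(ray(n,u,v,.012))
    x=im[b[1]:b[3],b[0]:b[2]];cv2.imwrite(f"pics/b_{n}.png",cv2.resize(x,None,fx=8,fy=8,interpolation=0)[:,:,::-1])
# view composite
a=cv2.resize(T[120:270,120:330],None,fx=3.8,fy=3.8,interpolation=cv2.INTER_CUBIC);cv2.imwrite("pics/rack.png",a[:,:,::-1])
for n,pts in(("top",[(316,177)]),("side",[(292,201)])):
    for p in pts:print(n,"hook corner",ray(n,*p,.01))
for n,p in(("top",(237,132)),("top",(234,258)),("side",(209,229)),("side",(337,288))):print(n,"rackcorner",ray(n,*p,.075))
E
```

```text
top red ((416.32366943359375, 159.37132263183594), (9.108236312866211, 44.491416931152344), 81.11934661865234)
[ 0.6592 -0.2551  0.02  ] [array([ 0.6606, -0.1978]), array([ 0.679 , -0.3077]), array([ 0.6561, -0.3107]), array([ 0.6379, -0.2011])]
side red ((325.0000305175781, 131.50001525878906), (8.497057914733887, 27.72724151611328), 26.56505012512207)
[ 0.6562 -0.2536  0.02  ] [array([ 0.6582, -0.1975]), array([ 0.677, -0.31 ]), array([ 0.6496, -0.3038]), array([ 0.6328, -0.1929])]
top tray ((463.2020263671875, 243.82794189453125), (50.496334075927734, 39.62229537963867), 9.7824068069458)
[ 0.4496 -0.364   0.028 ] [array([ 0.4123, -0.2945]), array([ 0.5072, -0.3129]), array([ 0.4872, -0.434 ]), array([ 0.3926, -0.4144])]
side tray ((408.76806640625, 130.89691162109375), (42.543006896972656, 34.318702697753906), 23.96249008178711)
[ 0.4464 -0.3494  0.028 ] [array([ 0.5004, -0.2893]), array([ 0.5154, -0.4406]), array([ 0.3905, -0.4115]), array([ 0.3859, -0.2694])]
top brass 42 [170 203] [178 210] [173.5    207.1429]
[0.6192 0.2684 0.012 ]
side brass 92 [286 217] [303 232] [293.9783 225.4348]
[0.6114 0.2754 0.012 ]
top hook corner [ 0.6143 -0.0051  0.01  ]
side hook corner [0.6152 0.0029 0.01  ]
top rackcorner [0.7102 0.1844 0.075 ]
top rackcorner [0.4113 0.1832 0.075 ]
side rackcorner [0.6973 0.1913 0.075 ]
side rackcorner [0.4065 0.1925 0.075 ]
```

View pics/rack.png

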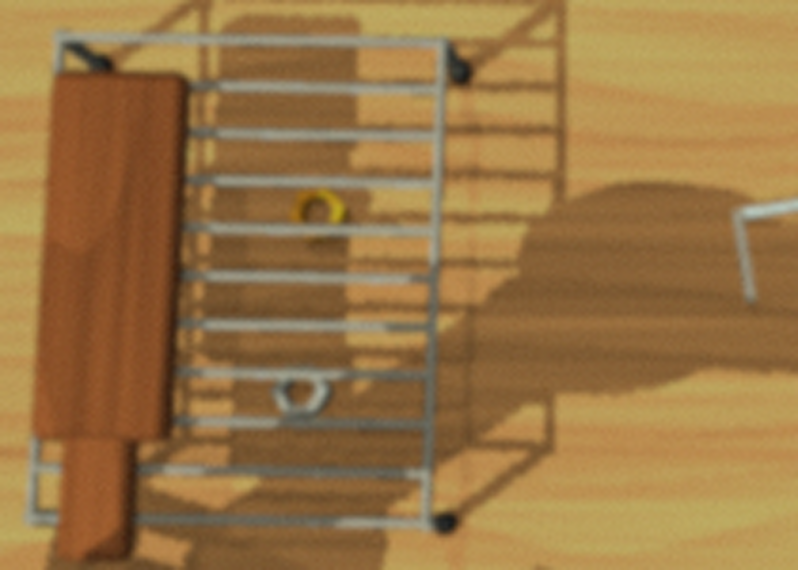

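The crop puts the brass nut at about (204.2,175.3) in the full picture, the hook's outer corner at about (314,176) and the rack's open edge at u≈233–237. Both views agree to within a few mm:

| Item | Position (m) | Check |
|---|---|---|
| Brass nut | (0.615, 0.274) | 87 mm inside the edge at y≈0.187 |
| Hook origin | (0.654, -0.229), heading 99° | measured length 259 mm against 261 given |
| Tray | (0.449, -0.362) | – |

Next I move to the hook.

```bash
python3 -m crank '[[1,1,-1,0,-0.09],[1,1,-1,0,-0.09],[1,1,-1,0,-0.09],[1,1,-1,0,-0.09],[1,1,-1,0,-0.09]]' 40
python3 -m crank '[[1,0.68,-1,0,-0.094],[1,0.68,-1,0,-0.094],[1,0.68,-1,0,-0.094],[1,0.68,-1,0,-0.094],[1,0.68,-1,0,-0.094]]'
python3 -m crank '[[1,0.5,-1,0,0],[1,0.5,-1,0,0],[1,0.5,-1,0,0],[1,0.5,-1,0,0],[1,0.5,-1,0,0]]'
python3 -m crank '[[1,0.27,-1,0,0],[1,0.27,-1,0,0],[1,0.27,-1,0,0],[1,0.27,-1,0,0],[1,0.27,-1,0,0]]'
```

```text
time: 0.82
position: [0.3676, 0.4253, 0.1994]
tool_rot: [1.261, 2.876, -0.0]
ft_force: [-0.1, 0.5, -0.5]
grip_width: 1.0
grip_force: 0.0
time: 1.45
position: [0.5033, 0.2231, 0.1995]
tool_rot: [2.048, 2.379, -0.001]
ft_force: [-0.4, 1.3, -0.2]
grip_width: 1.002
grip_force: 0.0
time: 2.08
position: [0.601, 0.0257, 0.199]
tool_rot: [2.043, 2.385, -0.002]
ft_force: [0.6, -0.6, 0.6]
grip_width: 1.001
grip_force: 0.0
time: 2.7
position: [0.6544, -0.1706, 0.1987]
tool_rot: [-2.038, -2.389, -0.0]
ft_force: [-0.4, 0.7, 0.7]
grip_width: 0.997
grip_force: 0.0
```

```bash
python3 -m crank '[[1,0,-0.29,-0.3,0],[1,0,-0.29,-0.6,0],[1,0,-0.29,-0.85,0],[1,0,-0.29,-0.975,0],[1,0,-0.29,-0.975,0]]'
python3 -m crank '[[0.15,0,0,0,0],[0.15,0,0,0,0],[0.15,0,0,0,0],[0.15,0,0,0,0],[0.15,0,0,0,0]]' 40
python3 - <<'E'
from h import *
T=get_image("top");x=cv2.resize(T[110:260,290:490],None,fx=3.8,fy=3.8,interpolation=cv2.INTER_CUBIC);cv2.imwrite("pics/grip.png",x[:,:,::-1])
E
```

```text
time: 3.32
position: [0.6533, -0.2236, 0.0014]
tool_rot: [-2.029, -2.39, 0.0]
ft_force: [0.2, -0.4, 0.5]
grip_width: 1.001
grip_force: 0.0
time: 3.95
position: [0.6546, -0.2293, 0.0045]
tool_rot: [2.038, 2.39, 0.0]
ft_force: [-0.2, 0.0, -0.3]
grip_width: 0.517
grip_force: 0.0
```

View pics/grip.png

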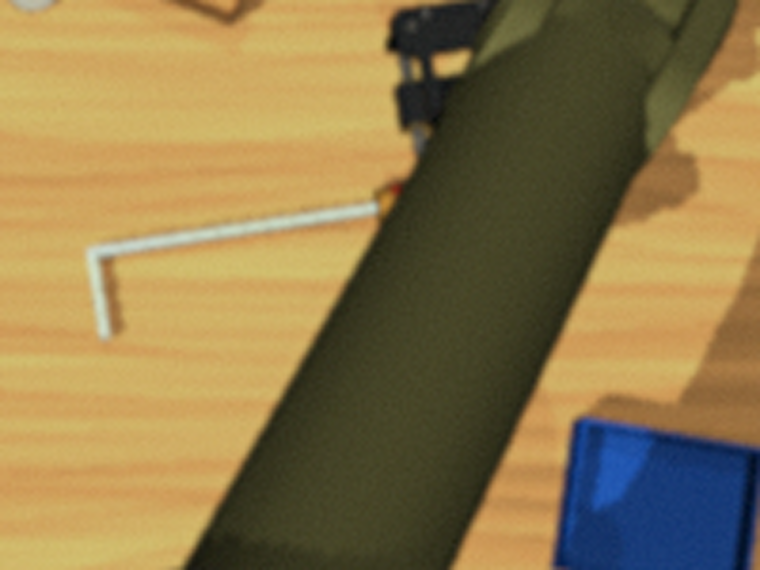

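The crop shows the arm over the handle. The hook has not moved: its corner is still at (92,252) in the crop, about (314,176) in the full picture. I continue closing, then lift.

```bash
python3 -m crank '[[0.15,0,0,0,0],[0.15,0,0,0,0],[0.15,0,0,0,0],[0.15,0,0,0,0],[0.15,0,0,0,0]]' 50
python3 -m crank '[[0.15,0,0,0,0],[0.15,0,0,0.05,0],[0.15,0,0,0.1,0],[0.15,0,0,0.15,0],[0.15,0,0,0.175,0]]' 50
python3 -m crank '[[0.15,0,0,0,0],[0.15,0,0,0,0]]' 50
python3 - <<'E'
from h import *
S=get_image("side");x=cv2.resize(S[80:230,240:440],None,fx=3.8,fy=3.8,interpolation=cv2.INTER_CUBIC);cv2.imwrite("pics/lift.png",x[:,:,::-1])
E
```

```text
time: 4.62
position: [0.6545, -0.2291, 0.0043]
tool_rot: [2.038, 2.391, 0.0]
ft_force: [0.1, 0.3, -0.8]
grip_width: 0.151
grip_force: 0.0
time: 5.25
position: [0.6551, -0.2294, 0.0407]
tool_rot: [2.037, 2.39, 0.001]
ft_force: [-0.1, 0.3, -0.9]
grip_width: 0.153
grip_force: 0.0
time: 5.5
position: [0.6543, -0.2289, 0.0389]
tool_rot: [-2.038, -2.391, 0.0]
ft_force: [-0.3, -0.4, -0.2]
grip_width: 0.148
grip_force: 0.0
```

View pics/lift.png

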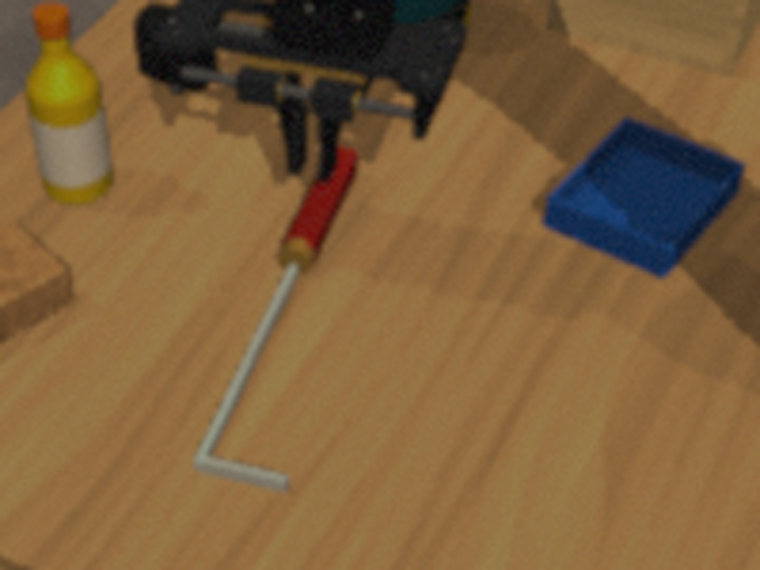

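The side crop shows the hook still on the bench, with its corner at about (205,462) in the crop. The fingers closed to 13 mm without catching the handle. I compare the projected TCP with the fingertips and re-measure the hook.

```bash
cat >> h.py <<'E'
def proj(n,X):
    c=get_calibration(n);f=200/np.tan(np.radians(c["fovy"])/2);p=np.array(c["R"])@X+np.array(c["t"]);return np.array([c["cx"]+f*p[0]/p[2],c["cy"]+f*p[1]/p[2]])
def red(im,b):return mask(im,(0,170,60),(6,255,255),b)|mask(im,(172,170,60),(180,255,255),b)
E
python3 - <<'E'
from h import *
np.set_printoptions(precision=4,suppress=True)
s=get_state();p=s["position"];q=proj("side",p);print("TCP side crop",(q-[240,80])*3.8,p)
for o in((.6538,-.2288,.024),(.658,-.2545,.024)):print("hook pt crop",(proj("side",np.array(o))-[240,80])*3.8)
S=get_image("side");r=cv2.minAreaRect(big(red(S,(300,110,345,165))));print(r,[ray("side",*k,.024)[:2] for k in cv2.boxPoints(r)])
for a in((294,201.6),(315.5,207)):print(ray("side",*a,.01))
x=cv2.resize(S[95:155,290:360],None,fx=8,fy=8,interpolation=cv2.INTER_CUBIC);cv2.imwrite("pics/z.png",x[:,:,::-1])
E
```

```text
TCP side crop [309.9897 195.4628] [ 0.6542 -0.2289  0.0388]
hook pt crop [310.5458 211.9158]
hook pt crop [321.4134 190.0079]
((325.3000183105469, 130.90000915527344), (8.497057914733887, 27.280029296875), 26.56505012512207) [array([ 0.6588, -0.2009]), array([ 0.6773, -0.3119]), array([ 0.6499, -0.3057]), array([ 0.6333, -0.1962])]
[0.61   0.0024 0.01  ]
[ 0.5562 -0.0059  0.01  ]
```

View pics/z.png

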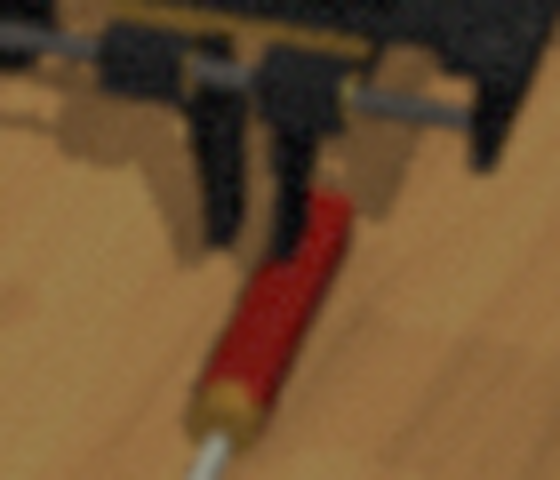

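The fingertips show at about (318,125) and (326,127) in the side picture, around 5 px above the projected TCP at (321.6,131.4). So the real tips are about 20–25 mm higher than reported, and they closed just above the handle. I reopen and feel my way down to the bench in small steps.

```bash
python3 -m crank '[[0.8,0,0,0,0],[0.8,0,0,0,0],[0.8,0,0,0,0],[0.8,0,0,0,0],[0.8,0,0,0,0]]' 50
python3 -m crank '[[0.8,0,0,0,0],[0.8,0,0,-0.1,0],[0.8,0,0,-0.175,0],[0.8,0,0,-0.2,0],[0.8,0,0,-0.2,0]]' 50
python3 -m crank '[[0.8,0,0,-0.015,0],[0.8,0,0,-0.03,0],[0.8,0,0,-0.03,0]]' 50
python3 - <<'E'
from h import *
S=get_image("side");x=cv2.resize(S[95:155,290:360],None,fx=8,fy=8,interpolation=cv2.INTER_CUBIC);cv2.imwrite("pics/z2.png",x[:,:,::-1])
s=get_state();print(s["position"],s["joint_positions"],(proj("side",s["position"])-[290,95])*8)
E
```

```text
time: 6.22
position: [0.6544, -0.2292, 0.0393]
tool_rot: [2.038, 2.391, -0.0]
ft_force: [1.2, 0.5, 0.3]
grip_width: 0.634
grip_force: 0.0
time: 6.85
position: [0.654, -0.2291, -0.0016]
tool_rot: [-2.038, -2.39, 0.001]
ft_force: [-0.6, -1.2, 0.3]
grip_width: 0.802
grip_force: 0.0
time: 7.22
position: [0.6544, -0.2291, -0.0068]
tool_rot: [-2.038, -2.391, -0.0]
ft_force: [-0.0, 1.0, 0.3]
grip_width: 0.796
grip_force: 0.0
[ 0.65454008 -0.22912118 -0.00662263] [-0.11204756  0.62629034  0.56816644  1.5540433  -0.36799135  1.06948617
  0.70732592] [253.11476786 393.19731811]
```

View pics/z2.png

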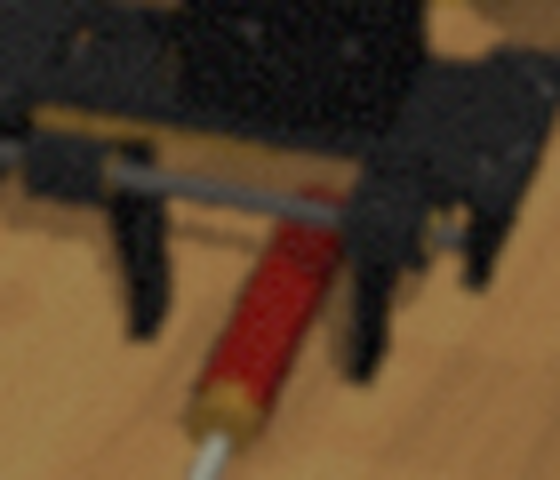

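The tips show at (143,335) and (362,378) in the crop. Their mid-point is (252,356), against a projected TCP of (253,393), so they are about 17 mm above the reported height, and the fingers straddle the handle. I go down a little further while watching the force, then close.

```bash
python3 -m crank '[[0.8,0,0,-0.015,0],[0.8,0,0,-0.03,0],[0.8,0,0,-0.03,0]]' 50
python3 -m crank '[[0.3,0,0,0,0],[0.15,0,0,0,0],[0.15,0,0,0,0],[0.15,0,0,0,0],[0.15,0,0,0,0]]' 50
python3 -m crank '[[0.1,0,0,0,0],[0.1,0,0,0,0],[0.1,0,0,0,0]]' 50
```

```text
time: 7.65
position: [0.6542, -0.229, -0.0132]
tool_rot: [-2.038, -2.39, 0.0]
ft_force: [-0.1, -0.0, 0.1]
grip_width: 0.8
grip_force: 0.0
time: 8.28
position: [0.6545, -0.2291, -0.0127]
tool_rot: [2.038, 2.391, 0.0]
ft_force: [-0.6, 0.4, 0.5]
grip_width: 0.316
grip_force: 0.0
time: 8.65
position: [0.6545, -0.2292, -0.0127]
tool_rot: [2.038, 2.391, 0.0]
ft_force: [0.4, -0.1, -0.2]
grip_width: 0.269
grip_force: 50.0
```

The handle is gripped: opening 23.4 mm at 50 N. I lift it, straighten its heading and stop short of the rack's edge.

```bash
python3 -m crank '[[0.1,0,0,0.06,0],[0.1,0,0,0.12,0],[0.1,0,0,0.175,0],[0.1,0,0,0.175,-0.0128],[0.1,0,0,0.175,-0.0255]]' 50
python3 -m crank '[[0.1,-0.02,0.2,0,0],[0.1,-0.04,0.4,0,0],[0.1,-0.06,0.6,0,0],[0.1,-0.06,0.78,0,0],[0.1,-0.06,0.78,0,0]]' 50
python3 - <<'E'
from h import *
T=get_image("top");S=get_image("side")
x=cv2.resize(T[120:260,180:390],None,fx=2.9,fy=2.9,interpolation=cv2.INTER_CUBIC);y=cv2.resize(S[130:330,200:400],(406,406),interpolation=cv2.INTER_CUBIC)
o=np.zeros((600,800,3),np.uint8);o[:300,:480]=cv2.resize(x,(450,300))[:, :450].shape and cv2.resize(x,(480,300));o[300-0:600,:0]=0
o[194:600,394:800]=np.where(o[194:600,394:800]>0,o[194:600,394:800],y)
cv2.imwrite("pics/t3.png",cv2.resize(T[120:260,180:390],None,fx=3.8,fy=3.8,interpolation=cv2.INTER_CUBIC)[:,:,::-1]);cv2.imwrite("pics/s3.png",S[:,:,::-1])
E
```

```text
time: 9.28
position: [0.6549, -0.2293, 0.0234]
tool_rot: [2.225, 2.216, 0.001]
ft_force: [-1.0, 0.0, -0.2]
grip_width: 0.266
grip_force: 50.0
time: 9.9
position: [0.6432, -0.0676, 0.0228]
tool_rot: [-2.214, -2.226, -0.004]
ft_force: [-0.5, -1.3, -0.2]
grip_width: 0.273
grip_force: 50.0
```

View pics/t3.png

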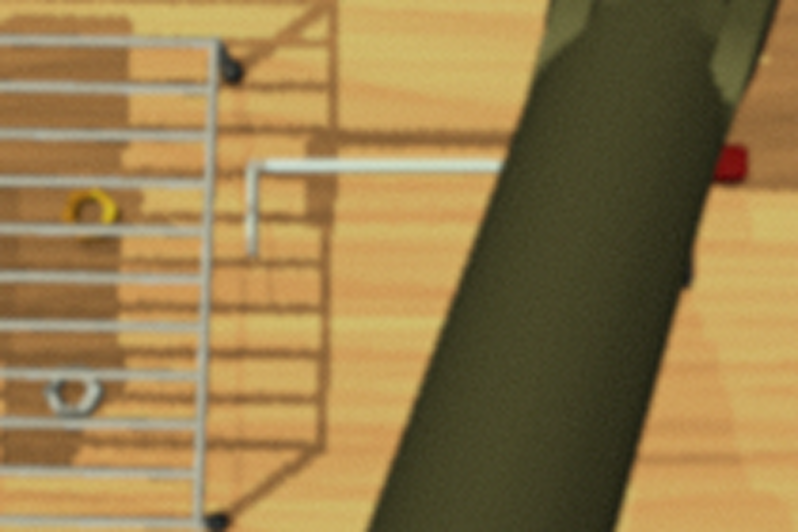

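The top crop shows the hook lifted and straight in front of the rack, with its corner at crop (252,163) and arm tip at (252,255). The brass nut is at (91,212) and the rack's edge at u≈208. I compute the offsets and check the tip height in the side view.

Run:
```python
from h import *
np.set_printoptions(precision=4,suppress=True)
k=lambda x,y:(180+(x+.5)/3.8-.5,120+(y+.5)/3.8-.5)
for z in(.035,.045,.055):
    c=ray("top",*k(247,161),z);print(z,"corner",c,"tip",ray("top",*k(252,257),z),"bar",ray("top",*k(490,165),z)[:2],"side pred",proj("side",c))
print("nut",ray("top",*k(91,212),.015))
S=cv2.imread("pics/s3.png")[:,:,::-1];m=mask(S,(0,0,130),(180,60,255),(240,160,330,235))
q=np.argwhere(m);i=np.argsort(q[:,1]);print(q[i][:6].tolist())
for r in range(190,235,3):
    c=np.where(m[r])[0]
    if len(c):print(r,c.min(),c.max(),len(c))
```

```text
0.035 corner [0.6458 0.1705 0.035 ] tip [0.5831 0.1657 0.035 ] bar [0.6445 0.0134] side pred [238.9978 242.0703]
0.045 corner [0.6437 0.169  0.045 ] tip [0.5816 0.1642 0.045 ] bar [0.6424 0.0133] side pred [239.4055 239.1721]
0.055 corner [0.6416 0.1674 0.055 ] tip [0.5801 0.1627 0.055 ] bar [0.6404 0.0131] side pred [239.8207 236.2201]
nut [0.615  0.2749 0.015 ]
[[234, 244], [233, 244], [232, 245], [233, 245], [234, 245], [232, 246]]
190 278 280 3
193 276 278 3
196 273 275 3
199 271 273 3
202 269 270 2
205 267 268 2
208 264 266 3
211 262 264 3
214 259 261 3
217 257 259 3
220 255 257 3
223 252 254 3
226 250 252 3
229 248 250 3
232 245 247 3
```

The tip height agrees in both views (bar top at 45 mm). The bar's inner edge at x≈0.639 clears the nut at (0.615, 0.275). I insert over the nut, then lower behind it.

```bash
python3 -m crank '[[0.1,0,0.2,0,0],[0.1,0,0.4,0,0],[0.1,0,0.6,0,0],[0.1,0,0.735,0,0],[0.1,0,0.735,0,0]]' 50
python3 -m crank '[[0.1,0,0,-0.06,0],[0.1,0,0,-0.12,0],[0.1,0,0,-0.165,0],[0.1,0,0,-0.165,0]]' 50
python3 - <<'E'
from h import *
T=get_image("top");S=get_image("side")
a=cv2.resize(T[125:225,170:300],None,fx=6,fy=6,interpolation=cv2.INTER_CUBIC)[:,:,::-1]
cv2.imwrite("pics/t4.png",a)
E
```

```text
time: 10.62
position: [0.6428, 0.0754, 0.0224]
tool_rot: [-2.22, -2.223, -0.001]
ft_force: [-0.5, -0.9, -0.4]
grip_width: 0.272
grip_force: 50.0
time: 11.12
position: [0.642, 0.0729, -0.0116]
tool_rot: [-2.224, -2.218, 0.002]
ft_force: [-0.2, 0.2, -0.5]
grip_width: 0.267
grip_force: 50.0
```

View pics/t4.png

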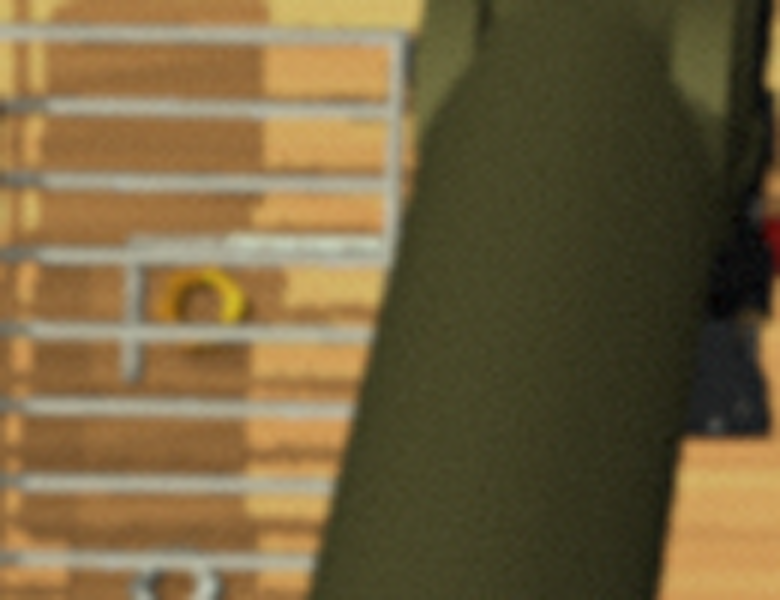

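The crop shows the hook's side arm at u≈133, down behind the nut at (203,300), with the bar passing above the nut's flank. Next I pull out.

```bash
python3 -m crank '[[0.1,0,-0.06,0,0],[0.1,0,-0.13,0,0],[0.1,0,-0.21,0,0],[0.1,0,-0.3,0,0],[0.1,0,-0.4,0,0]]' 50
python3 -m crank '[[0.1,0,-0.1,0,0],[0.1,0,-0.2,0,0],[0.1,0,-0.3,0,0],[0.1,0,-0.4,0,0],[0.1,0,-0.5,0,0]]' 50
python3 -m crank '[[0.1,0,-0.1,0,0],[0.1,0,-0.2,0,0],[0.1,0,-0.3,0,0],[0.1,0,-0.36,0,0],[0.1,0,-0.4,0,0]]' 50
python3 -m crank '[[0.1,0,0,0,0],[0.1,0,0,0,0]]' 50
python3 - <<'E'
from h import *
np.set_printoptions(precision=4,suppress=True)
for n in("top","side"):
    im=get_image(n);b=(190,150,360,200) if n=="top" else (220,170,330,310)
    m=mask(im,(20,150,60),(32,255,255),b);ct=big(m) if m.any() else None
    cs,_=cv2.findContours(m,0,2)
    for c in cs:
        if cv2.contourArea(c)>5:
            x,y,w,h=cv2.boundingRect(c);print(n,(x,y,w,h),ray(n,x+w/2-.5,y+h/2-.5,.012))
    cv2.imwrite(f"pics/{n}5.png",im[:,:,::-1])
E
```

```text
time: 11.85
position: [0.6425, -0.0077, -0.0106]
tool_rot: [2.223, 2.219, 0.0]
ft_force: [0.1, 0.7, -0.6]
grip_width: 0.267
grip_force: 50.0
time: 12.48
position: [0.6425, -0.1075, -0.0107]
tool_rot: [2.223, 2.22, 0.0]
ft_force: [0.4, 0.2, -0.5]
grip_width: 0.271
grip_force: 50.0
time: 13.1
position: [0.6424, -0.187, -0.0107]
tool_rot: [-2.224, -2.219, -0.0]
ft_force: [-0.4, -0.2, -0.8]
grip_width: 0.27
grip_force: 50.0
time: 13.35
position: [0.6427, -0.1853, -0.0108]
tool_rot: [-2.222, -2.221, -0.0]
ft_force: [1.0, -0.3, -0.7]
grip_width: 0.27
grip_force: 50.0
top (298, 168, 13, 14) [0.62  0.025 0.012]
side (279, 199, 14, 15) [0.6201 0.0247 0.012 ]
```

Both views put the nut at (0.620, 0.025), well clear of the rack. I lift the hook over it, carry it to the near side and lay it down.

```bash
python3 -m crank '[[0.1,0,0.01,0.06,0],[0.1,0,0.02,0.12,0],[0.1,0,0.02,0.175,0],[0.1,0,0.02,0.175,0],[0.1,-0.1,0.02,0.175,0]]' 50
python3 -m crank '[[0.1,-0.15,0,0,0],[0.1,-0.3,0,0,0],[0.1,-0.4,0,0,0],[0.1,-0.45,0,0,0],[0.1,-0.45,0,0,0]]' 50
python3 -m crank '[[0.1,0,0,-0.06,0],[0.1,0,0,-0.12,0],[0.1,0,0,-0.165,0],[0.1,0,0,-0.178,0],[0.1,0,0,-0.185,0]]' 50
python3 -m crank '[[0.3,0,0,0,0],[0.5,0,0,0,0],[0.8,0,0,0,0],[0.8,0,0,0,0],[0.8,0,0,0,0]]' 50
python3 -m crank '[[0.8,0,0,0.1,0],[0.8,0,0,0.3,0],[0.8,0,0,0.6,0],[0.8,0,0,0.8,0],[0.8,0,0,0.8,0]]' 50
python3 - <<'E'
from h import *
np.set_printoptions(precision=4,suppress=True)
for n in("top","side"):
    im=get_image(n);b=(270,150,360,200) if n=="top" else (250,180,330,230)
    m=mask(im,(20,150,60),(32,255,255),b)
    for c in cv2.findContours(m,0,2)[0]:
        if cv2.contourArea(c)>5:
            x,y,w,h=cv2.boundingRect(c);print(n,(x,y,w,h),ray(n,x+w/2-.5,y+h/2-.5,.012))
    cv2.imwrite(f"pics/{n}6.png",im[:,:,::-1])
T=cv2.imread("pics/top6.png")[:,:,::-1];S=cv2.imread("pics/side6.png")[:,:,::-1]
o=np.zeros((600,800,3),np.uint8);o[:300]=cv2.resize(T[120:270,230:510],(800,300),interpolation=2)
o[300:]=cv2.resize(S[100:250,220:480],(800,300),interpolation=2)
cv2.imwrite("pics/c6.png",o[:,:,::-1])
E
```

```text
time: 14.08
position: [0.6234, -0.1818, 0.0244]
tool_rot: [2.221, 2.22, 0.001]
ft_force: [1.0, -0.5, -0.4]
grip_width: 0.269
grip_force: 50.0
time: 14.7
position: [0.5324, -0.1821, 0.0244]
tool_rot: [2.223, 2.219, 0.001]
ft_force: [-0.6, 0.4, 0.0]
grip_width: 0.271
grip_force: 50.0
time: 15.32
position: [0.5322, -0.1821, -0.0128]
tool_rot: [-2.222, -2.219, 0.001]
ft_force: [-2.7, 0.5, 5.3]
grip_width: 0.271
grip_force: 50.0
time: 15.95
position: [0.5326, -0.1821, -0.0126]
tool_rot: [2.223, 2.22, 0.0]
ft_force: [0.3, 0.1, -0.5]
grip_width: 0.668
grip_force: 0.0
time: 16.58
position: [0.5352, -0.1834, 0.1525]
tool_rot: [2.219, 2.215, 0.009]
ft_force: [-0.7, -0.1, -1.3]
grip_width: 0.801
grip_force: 0.0
top (297, 167, 14, 15) [0.6213 0.0263 0.012 ]
side (279, 199, 14, 16) [0.6194 0.026  0.012 ]
```

View pics/c6.png

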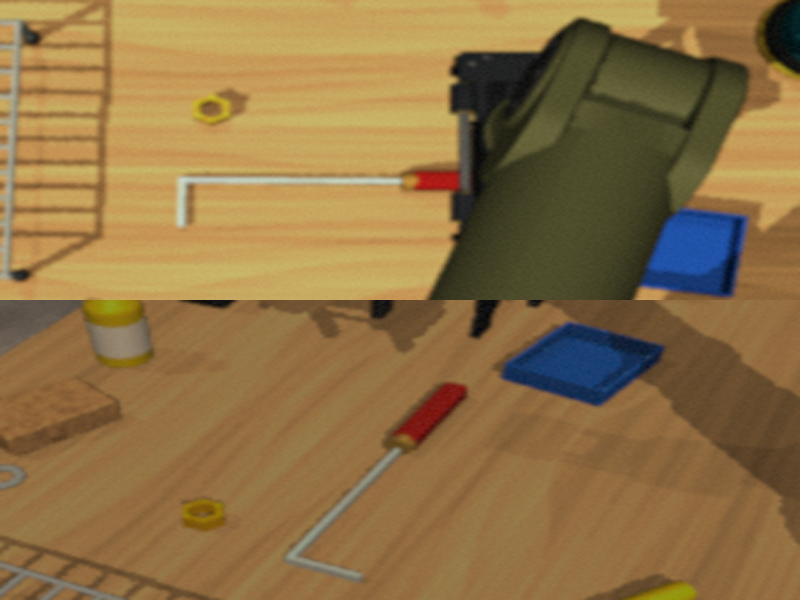

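The picture shows the hook lying flat at top-crop v≈180. The nut is alone at (212,108), with corners apparently left and right, so its flats are square to world x and match the present closing line. I check its orientation numerically.

Run:
```python
from h import *
np.set_printoptions(precision=4,suppress=True)
for n,b in(("top",(285,155,325,195)),("side",(265,185,310,225))):
    im=get_image(n);a,c,d,e=b;u=cv2.resize(im[c:e,a:d],None,fx=8,fy=8,interpolation=2)
    m=mask(u,(20,140,50),(34,255,255),(0,0,u.shape[1],u.shape[0]));k=big(m)[:,0]
    P=np.array([ray(n,a+(x+.5)/8-.5,c+(y+.5)/8-.5,.015)[:2] for x,y in k]);print(n,P.min(0),P.max(0),np.ptp(P,axis=0))
    M=cv2.moments((P*1e4).astype(np.float32)[:,None]);o=np.array([M["m10"],M["m01"]])/M["m00"]/1e4;print("cen",o)
    for w in np.arange(0,180,15):
        t=np.radians(w);s=P@[np.cos(t),np.sin(t)];print(w,round(np.ptp(s)*1e3,1),end="; ")
    print()
print(get_state()["position"],get_state()["tool_rot"])
```

```text
top [0.601  0.0047] [0.643  0.0461] [0.0421 0.0413]
cen [0.6206 0.0266]
0 42.1; 15 40.8; 30 41.3; 45 42.1; 60 44.2; 75 44.2; 90 41.3; 105 40.3; 120 41.5; 135 40.8; 150 41.3; 165 41.5; 
side [0.5972 0.0053] [0.6389 0.0491] [0.0417 0.0438]
cen [0.618  0.0271]
0 41.7; 15 37.4; 30 32.8; 45 36.3; 60 41.1; 75 43.2; 90 43.8; 105 47.8; 120 50.0; 135 49.1; 150 45.0; 165 43.9; 
[ 0.5317 -0.1819  0.1466] [-2.2221 -2.2189  0.0012]
```

The orientation is ambiguous at this resolution, but the position is good to about 2 mm. The flats will align themselves in the grip along x. I go for the nut.

```bash
python3 -m crank '[[0.7,0.43,1,0,0],[0.7,0.43,1,0,0],[0.7,0.43,1,0,0],[0.7,0.43,1,0,0],[0.7,0.43,1,0,0]]' 30
python3 -m crank '[[0.7,0,0.04,-0.25,0],[0.7,0,0.04,-0.5,0],[0.7,0,0.04,-0.7,0],[0.7,0,0.04,-0.8,0],[0.7,0,0.04,-0.8,0]]' 30
python3 -m crank '[[0.4,0,0,0,0],[0.2,0,0,0,0],[0.2,0,0,0,0],[0.2,0,0,0,0],[0.2,0,0,0,0]]' 30
python3 -m crank '[[0.1,0,0,0,0],[0.1,0,0,0,0],[0.1,0,0,0,0]]' 30
```

```text
time: 17.4
position: [0.6181, 0.0218, 0.1452]
tool_rot: [-2.215, -2.225, 0.004]
ft_force: [-0.1, -0.4, 0.1]
grip_width: 0.699
grip_force: 0.0
time: 18.02
position: [0.6171, 0.0245, -0.014]
tool_rot: [-2.224, -2.217, 0.005]
ft_force: [0.3, 0.6, 0.2]
grip_width: 0.699
grip_force: 0.0
time: 18.65
position: [0.6194, 0.026, -0.0116]
tool_rot: [2.222, 2.219, 0.003]
ft_force: [-1.0, 0.4, 5.1]
grip_width: 0.394
grip_force: 30.0
time: 19.02
position: [0.6194, 0.0261, -0.0117]
tool_rot: [2.222, 2.219, 0.002]
ft_force: [-0.7, 0.4, 6.1]
grip_width: 0.394
grip_force: 30.0
```

Closed on the nut at 34 mm (it measures 32–37 mm). I lift and check that it follows.

```bash
python3 -m crank '[[0.1,0,0,0,0],[0.1,0,0,0.05,0],[0.1,0,0,0.15,0],[0.1,0,0,0.3,0],[0.1,0,0,0.5,0]]' 45
python3 -m crank '[[0.1,0,0,0,0],[0.1,0,0,0,0]]' 45
python3 - <<'E'
from h import *
for n,b in(("top",(270,130,360,210)),("side",(230,130,340,230))):
    m=mask(get_image(n),(20,150,50),(32,255,255),b)
    print(n,[cv2.boundingRect(c) for c in cv2.findContours(m,0,2)[0] if cv2.contourArea(c)>4])
print(proj("side",np.array([.6195,.026,.11])),proj("top",np.array([.6195,.026,.11])))
E
```

```text
time: 19.65
position: [0.6177, 0.0257, 0.0885]
tool_rot: [-2.223, -2.219, 0.002]
ft_force: [1.0, -0.1, -0.4]
grip_width: 0.384
grip_force: 45.0
time: 19.9
position: [0.6181, 0.026, 0.0875]
tool_rot: [-2.223, -2.22, -0.0]
ft_force: [-1.0, -0.2, -1.5]
grip_width: 0.384
grip_force: 45.0
top []
side [(275, 170, 14, 17)]
[281.76704412 177.42306213] [302.50843748 167.12056337]
```

The nut follows the gripper: it shows in the side view at (282,178), as predicted. I carry it to the tray.

```bash
python3 -m crank '[[0.1,-0.1,-0.25,0.1,0],[0.1,-0.2,-0.5,0.1,0],[0.1,-0.3,-0.75,0.1,0],[0.1,-0.42,-0.97,0.1,0],[0.1,-0.42,-0.97,0.1,0]]' 45
python3 -m crank '[[0.1,-0.1,-0.25,0,0],[0.1,-0.2,-0.5,0,0],[0.1,-0.3,-0.75,0,0],[0.1,-0.43,-0.97,0,0],[0.1,-0.43,-0.97,0,0]]' 45
python3 - <<'E'
from h import *
S=get_image("side")
m=mask(S,(20,150,50),(32,255,255),(370,60,450,160));print([cv2.boundingRect(c) for c in cv2.findContours(m,0,2)[0] if cv2.contourArea(c)>4])
p=get_state()["position"];print(p,proj("side",p+[0,0,.02]))
E
```

```text
time: 20.62
position: [0.531, -0.1734, 0.1065]
tool_rot: [-2.232, -2.21, 0.004]
ft_force: [0.4, 0.2, -0.8]
grip_width: 0.387
grip_force: 45.0
time: 21.25
position: [0.4448, -0.3661, 0.1067]
tool_rot: [-2.231, -2.211, 0.005]
ft_force: [0.3, 0.4, -0.6]
grip_width: 0.383
grip_force: 45.0
[(412, 90, 13, 14)]
[ 0.44705488 -0.36315534  0.10649265] [416.54127245  97.49792471]
```

```bash
python3 -m crank '[[0.1,0.01,0,-0.2,0],[0.1,0.01,0,-0.4,0],[0.1,0.01,0,-0.5,0],[0.1,0.01,0,-0.54,0],[0.1,0.01,0,-0.55,0]]' 45
python3 -m crank '[[0.45,0,0,0,0],[0.52,0,0,0,0],[0.52,0,0,0,0],[0.52,0,0,0,0]]' 45
python3 -m crank '[[0.52,0,0,0.15,0],[0.52,0,0,0.4,0],[0.52,0,0,0.7,0],[0.52,0,0,1,0],[0.52,0,0,1,0]]' 45
python3 -m crank '[[0.52,0.4,1,0,0],[0.52,0.4,1,0,0],[0.52,0.4,1,0,0],[0.52,0.4,1,0,0],[0.52,0.4,1,0,0]]' 45
python3 - <<'E'
from h import *
np.set_printoptions(precision=4,suppress=True)
for n,b in(("top",(430,205,500,280)),("side",(370,100,450,160))):
    im=get_image(n);m=mask(im,(20,150,50),(34,255,255),b)
    for c in cv2.findContours(m,0,2)[0]:
        if cv2.contourArea(c)>5:
            x,y,w,h=cv2.boundingRect(c);print(n,(x,y,w,h),ray(n,x+w/2-.5,y+h/2-.5,.014))
for n,b in(("side",(300,110,400,180)),("top",(350,170,450,230))):
    m=red(get_image(n),b)
    if m.any():
        r=cv2.minAreaRect(big(m));print(n,"handle",r,ray(n,*r[0],.02))
E
```

```text
time: 21.92
position: [0.4512, -0.3621, -0.0023]
tool_rot: [2.222, 2.22, 0.0]
ft_force: [-0.7, 0.2, -0.9]
grip_width: 0.382
grip_force: 45.0
time: 22.42
position: [0.4507, -0.3623, -0.0023]
tool_rot: [2.222, 2.219, 0.001]
ft_force: [-0.6, 0.0, -0.1]
grip_width: 0.517
grip_force: 0.0
time: 23.05
position: [0.4528, -0.3646, 0.2027]
tool_rot: [2.217, 2.213, 0.005]
ft_force: [-0.0, -1.0, 0.1]
grip_width: 0.518
grip_force: 0.0
time: 23.68
position: [0.531, -0.1588, 0.1961]
tool_rot: [-2.215, -2.225, 0.001]
ft_force: [-0.3, -0.6, 0.1]
grip_width: 0.519
grip_force: 0.0
top (453, 237, 16, 13) [ 0.452  -0.3617  0.014 ]
side (403, 126, 12, 12) [ 0.4498 -0.3641  0.014 ]
side handle ((360.2635498046875, 155.31227111816406), (9.072710990905762, 31.243772506713867), 32.7352294921875) [ 0.5294 -0.2074  0.02  ]
top handle ((379.5, 210.0), (8.0, 7.0), 90.0) [ 0.5314 -0.1622  0.02  ]
```

Both views put the nut inside the tray at (0.451, -0.363), at floor height, and the hook lies undisturbed. I hand the job in.

```bash
python3 -m crank '[[0.52,0,0,0,0],[0.52,0,0,0,0]]'; python3 -c "
from bench import *
print(close_job())"
```

```text
time: 24.12
position: [0.5302, -0.163, 0.1973]
tool_rot: [2.225, 2.218, 0.0]
ft_force: [0.7, -0.2, 0.9]
grip_width: 0.522
grip_force: 0.0
the job is handed in; nothing more can be done
None
```

The job is handed in after about 24 s of robot time: the brass nut was drawn out with the hook and is in the blue tray, and the hook lies flat on the bench; the hand-in returned no verdict.

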